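# Re-rack the weldment parts in reverse order

## Task

The four parts lie in the full rack in the order in which they get welded, but the other rack is worked from its opposite end. Move all four over to the empty rack in the reverse left-to-right order as you face the racks from the robot (the leftmost part goes into the rightmost bay, and so on), one to a bay, each laid lengthwise in the middle of its bay and flat on the bay floor.

Things in the scene. Friction and masses are not known exactly. Their poses are not given: they have to be found in the camera images.
- tube_offcut_centre (a point): Dark square-tube offcut, lying lengthwise along its bay; 85 mm long, 40 mm wide, 40 mm high. The point is its centre, half-way up; its y axis is its length, x across it (level), z up
- pipe_stub_centre (a point): Light grey round pipe stub, lying lengthwise along its bay; 80 mm long, 34 mm in diameter, rolls if pushed. The point is its centre, half-way up; its y axis is its length, x across it (level), z up
- round_bar_centre (a point): Rust-brown solid round bar offcut, lying lengthwise along its bay; 140 mm long, 20 mm in diameter. The point is its centre, half-way up; its y axis is its length, x across it (level), z up
- nut_m24_centre (a point): Big dark hexagon nut lying flat, hole upward; 35 mm across flats along its x, 39 mm across corners along its y, 19 mm high. The point is its centre, half-way up; z up
- full_rack: Fixed flat steel rack, 180 mm deep (along its x) and 306 mm wide (along its y, the row), with four equal bays side by side, 75 mm from middle to middle, parted by ridges 6 mm wide that stand 5 mm above the plywood bay floors. The bay floors lie 10 mm above the table, the ridge tops 15 mm. Origin on the table under its middle; z up. The four parts lie in it at the start, one near the middle of each bay, in any order. It may stand to the left or the right of the empty rack
- empty_rack: Fixed flat steel rack, 180 mm deep (along its x) and 306 mm wide (along its y, the row), with four equal bays side by side, 75 mm from middle to middle, parted by ridges 6 mm wide that stand 5 mm above the plywood bay floors. The bay floors lie 10 mm above the table, the ridge tops 15 mm. Origin on the table under its middle; z up. It is empty at the start, and its row runs roughly along the line of the full rack's row
- bay_1: Bay 1 of the empty rack: a flat pale plywood floor 174 mm long (along its x) and 69 mm wide (along its y). Origin at the centre of the floor's upper face, z up. The bays are numbered 1 to 4 along +y of the rack, 75 mm apart
- bay_2: Bay 2 of the empty rack: a flat pale plywood floor 174 mm long (along its x) and 69 mm wide (along its y). Origin at the centre of the floor's upper face, z up. The bays are numbered 1 to 4 along +y of the rack, 75 mm apart
- bay_3: Bay 3 of the empty rack: a flat pale plywood floor 174 mm long (along its x) and 69 mm wide (along its y). Origin at the centre of the floor's upper face, z up. The bays are numbered 1 to 4 along +y of the rack, 75 mm apart
- bay_4: Bay 4 of the empty rack: a flat pale plywood floor 174 mm long (along its x) and 69 mm wide (along its y). Origin at the centre of the floor's upper face, z up. The bays are numbered 1 to 4 along +y of the rack, 75 mm apart
Things that resemble listed ones, but are neither listed nor needed, are in the scene too. What is shaped like the part that bears round_bar_centre but pink, purple or turquoise is not meant.

How it is judged (in metres and radians):
At the end, for the whole second after the job is handed in: Each part rests in its own bay of the empty rack, in reverse left-to-right order of the start (told by how far it travelled): centre within 15 mm of the bay's centre, at most 4 mm above its resting height, long parts within 0.26 rad of the bay's length (((world y of empty_rack above 0 m and horizontal distance between tube_offcut_centre and bay_1 below 0.015 m and distance of tube_offcut_centre from where it was at the start of the episode between 0.1251 and 0.2409 m) or (world y of empty_rack below 0 m and horizontal distance between tube_offcut_centre and bay_1 below 0.015 m and distance of tube_offcut_centre from where it was at the start of the episode between 0.5727 and 0.6601 m) or (world y of empty_rack above 0 m and horizontal distance between tube_offcut_centre and bay_2 below 0.015 m and distance of tube_offcut_centre from where it was at the start of the episode between 0.2738 and 0.3683 m) or (world y of empty_rack below 0 m and horizontal distance between tube_offcut_centre and bay_2 below 0.015 m and distance of tube_offcut_centre from where it was at the start of the episode between 0.4239 and 0.5138 m) or (world y of empty_rack above 0 m and horizontal distance between tube_offcut_centre and bay_3 below 0.015 m and distance of tube_offcut_centre from where it was at the start of the episode between 0.4239 and 0.5138 m) or (world y of empty_rack below 0 m and horizontal distance between tube_offcut_centre and bay_3 below 0.015 m and distance of tube_offcut_centre from where it was at the start of the episode between 0.2738 and 0.3683 m) or (world y of empty_rack above 0 m and horizontal distance between tube_offcut_centre and bay_4 below 0.015 m and distance of tube_offcut_centre from where it was at the start of the episode between 0.5727 and 0.6601 m) or (world y of empty_rack below 0 m and horizontal distance between tube_offcut_centre and bay_4 below 0.015 m and distance of tube_offcut_centre from where it was at the start of the episode between 0.1251 and 0.2409 m)) and z of tube_offcut_centre in the frame of empty_rack below 0.034 m and linear speed of each of tube_offcut, pipe_stub, round_bar, nut_m24 below 0.02 m/s and angle between the y axis of each of tube_offcut_centre, pipe_stub_centre, round_bar_centre and the x axis of empty_rack, either way round below 0.26 rad and ((world y of empty_rack above 0 m and horizontal distance between pipe_stub_centre and bay_1 below 0.015 m and distance of pipe_stub_centre from where it was at the start of the episode between 0.1251 and 0.2409 m) or (world y of empty_rack below 0 m and horizontal distance between pipe_stub_centre and bay_1 below 0.015 m and distance of pipe_stub_centre from where it was at the start of the episode between 0.5727 and 0.6601 m) or (world y of empty_rack above 0 m and horizontal distance between pipe_stub_centre and bay_2 below 0.015 m and distance of pipe_stub_centre from where it was at the start of the episode between 0.2738 and 0.3683 m) or (world y of empty_rack below 0 m and horizontal distance between pipe_stub_centre and bay_2 below 0.015 m and distance of pipe_stub_centre from where it was at the start of the episode between 0.4239 and 0.5138 m) or (world y of empty_rack above 0 m and horizontal distance between pipe_stub_centre and bay_3 below 0.015 m and distance of pipe_stub_centre from where it was at the start of the episode between 0.4239 and 0.5138 m) or (world y of empty_rack below 0 m and horizontal distance between pipe_stub_centre and bay_3 below 0.015 m and distance of pipe_stub_centre from where it was at the start of the episode between 0.2738 and 0.3683 m) or (world y of empty_rack above 0 m and horizontal distance between pipe_stub_centre and bay_4 below 0.015 m and distance of pipe_stub_centre from where it was at the start of the episode between 0.5727 and 0.6601 m) or (world y of empty_rack below 0 m and horizontal distance between pipe_stub_centre and bay_4 below 0.015 m and distance of pipe_stub_centre from where it was at the start of the episode between 0.1251 and 0.2409 m)) and z of pipe_stub_centre in the frame of empty_rack below 0.031 m and ((world y of empty_rack above 0 m and horizontal distance between round_bar_centre and bay_1 below 0.015 m and distance of round_bar_centre from where it was at the start of the episode between 0.1251 and 0.2409 m) or (world y of empty_rack below 0 m and horizontal distance between round_bar_centre and bay_1 below 0.015 m and distance of round_bar_centre from where it was at the start of the episode between 0.5727 and 0.6601 m) or (world y of empty_rack above 0 m and horizontal distance between round_bar_centre and bay_2 below 0.015 m and distance of round_bar_centre from where it was at the start of the episode between 0.2738 and 0.3683 m) or (world y of empty_rack below 0 m and horizontal distance between round_bar_centre and bay_2 below 0.015 m and distance of round_bar_centre from where it was at the start of the episode between 0.4239 and 0.5138 m) or (world y of empty_rack above 0 m and horizontal distance between round_bar_centre and bay_3 below 0.015 m and distance of round_bar_centre from where it was at the start of the episode between 0.4239 and 0.5138 m) or (world y of empty_rack below 0 m and horizontal distance between round_bar_centre and bay_3 below 0.015 m and distance of round_bar_centre from where it was at the start of the episode between 0.2738 and 0.3683 m) or (world y of empty_rack above 0 m and horizontal distance between round_bar_centre and bay_4 below 0.015 m and distance of round_bar_centre from where it was at the start of the episode between 0.5727 and 0.6601 m) or (world y of empty_rack below 0 m and horizontal distance between round_bar_centre and bay_4 below 0.015 m and distance of round_bar_centre from where it was at the start of the episode between 0.1251 and 0.2409 m)) and z of round_bar_centre in the frame of empty_rack below 0.024 m and ((world y of empty_rack above 0 m and horizontal distance between nut_m24_centre and bay_1 below 0.015 m and distance of nut_m24_centre from where it was at the start of the episode between 0.1251 and 0.2409 m) or (world y of empty_rack below 0 m and horizontal distance between nut_m24_centre and bay_1 below 0.015 m and distance of nut_m24_centre from where it was at the start of the episode between 0.5727 and 0.6601 m) or (world y of empty_rack above 0 m and horizontal distance between nut_m24_centre and bay_2 below 0.015 m and distance of nut_m24_centre from where it was at the start of the episode between 0.2738 and 0.3683 m) or (world y of empty_rack below 0 m and horizontal distance between nut_m24_centre and bay_2 below 0.015 m and distance of nut_m24_centre from where it was at the start of the episode between 0.4239 and 0.5138 m) or (world y of empty_rack above 0 m and horizontal distance between nut_m24_centre and bay_3 below 0.015 m and distance of nut_m24_centre from where it was at the start of the episode between 0.4239 and 0.5138 m) or (world y of empty_rack below 0 m and horizontal distance between nut_m24_centre and bay_3 below 0.015 m and distance of nut_m24_centre from where it was at the start of the episode between 0.2738 and 0.3683 m) or (world y of empty_rack above 0 m and horizontal distance between nut_m24_centre and bay_4 below 0.015 m and distance of nut_m24_centre from where it was at the start of the episode between 0.5727 and 0.6601 m) or (world y of empty_rack below 0 m and horizontal distance between nut_m24_centre and bay_4 below 0.015 m and distance of nut_m24_centre from where it was at the start of the episode between 0.1251 and 0.2409 m)) and z of nut_m24_centre in the frame of empty_rack below 0.0235 m); the robot touches nothing.
It also fails if it takes over 102 s, if anything falls off the work surface, if the arm or the gripper's body presses on something with over 40 N, if the wrist force passes 120 N, or if a joint passes its speed limit or range.

## Robot

A 7-joint arm with a two-finger parallel gripper is mounted at the origin on the work surface; the furniture and walls round the work are solid. World frame = base frame: x ahead of the robot, y to its left, z up, the work surface at z = 0. Lengths are in mm, angles in rad, forces in N, time in s.
With the tool pointing down it reaches from about 425 to 875 mm from the base axis. Payload 8.4 kg.
Tool frame: the origin (TCP) lies midway between the tips of the shut fingers; the grasp point (between the pads) lies 19 mm behind it; z points along the fingers, x is the direction in which the jaws open and shut, and the axes are right-handed (so a half turn about z gives the same grasp; the last joint's range is limited). The gripper opens to 85 mm and grips with 20 to 120 N. Pads are 22 mm wide; open, the fingers measure 114 mm over their backs; the gripper's body (76 mm by 85 mm) begins 54 mm behind the grasp point. The pads swing forward as they close: fully open they stand 13 mm farther back than shut.
Start: joints at [-1.211, 0.333, 0.04, 1.465, -0.013, 1.343, -0.059], TCP at [287.864, 582.751, 231.308] pointing down, gripper open.
Joint ranges: [-2.58, 2.58], [-0.38, 2.09], [-1.3, 1.39], [0.25, 2.4], [-1.5, 4.64], [0.08, 2.09], [-2.65, 2.65]. Speed limits (rad/s): [2.22, 2.22, 2.79, 2.79, 3.14, 3.14, 3.14].

## Interface

Orientations are given as a rotation vector (axis times angle).
In Python, from plant import r gives the robot as it stands.
- The arm moves only by the tool servo_tool, never from a script. Its argument "motion" is a list of rows, each a list of 7 numbers: the turn, a rotation vector about the world's x, y, z in rad, then the shift along the world's x, y, z in cm, then the opening, from 0 (shut) to 1 (fully open). In form: [[wx, wy, wz, dx, dy, dz, grip], ...]. A call has 1 to 12 rows; each row shifts and turns the commanded pose from where the row before left it; what a row does not reach is not made up. A row lasts 1/12 s, in which the tool goes at most 41.7 mm and 7.16 degrees, less where a joint would pass 70% of its speed; a pose out of reach is approached as far as the arm can. A call is refused whole if a number of a shift passes 4.17 or a number of a turn 0.125, either way. A call with a gripper value outside its range is refused whole. The fingers move at their own pace and stop on an object; the grip force is fixed at half the most. Time passes only in rows, so rows that do not move let the fingers close. It gives the time, the measured TCP pose, the force and the opening at its end, in the units of the state.
- r.observe(): the state, without advancing time (a new reading comes with each control period).
- r.camera(name): name is "side" or "top" or "wrist"; returns the picture (420x560x3 uint8, red, green, blue); there is no depth.
- r.camera_model(name): a dict with "camera_matrix" (3x3 intrinsics, pixels), "pose" (4x4, takes a point from camera to world coordinates). Camera axes: x right, y down, z forward; pixel columns grow to the right and rows downward; lengths in mm; the calibration is good to about 2 mm. A picture is of the moment at which its call begins: read the wrist's pose just before it. camera_model takes no time and is no camera call; for the wrist camera it gives the pose at the moment of the call.
- r.finish_job(): hands the job in, once; it reports no verdict.
Trained networks look in the newest picture that a camera, given by its name, has taken for a name from the list of things; names that differ only in an ending like _2 or _b are one class to them, and where a whole thing is asked for, a point or a joint stands for the part that bears it (a point fixed in the world has none). Each returns a list of dicts, best first, with "conf" (0 to 1); they miss things now and then, are a little off and sometimes report something else, mostly with a low value. They report only what shows in the picture. A call takes as long as a camera call. They do not tell look-alikes from the thing itself.
- r.trace(label, camera): "mask" (420x560 bool, what is visible of it) and "location" ([column, row] in pixels, amid what is visible of it).
- r.place_of(label, camera): "location" ([column, row] in pixels: a listed point, or the origin of a listed thing).
The state is a dict: "t": time; "joint_positions": joint angles; "joint_velocities": joint speeds; "effort": joint torques, N m; "tcp_pos": TCP position; "tcp_rot": TCP orientation; "contact_force": force on the tool from outside, world axes, zero at the start; "torque": the same for the moment, N m; "finger_gap": finger opening in mm.
Only numpy, scipy, OpenCV 4.12 (cv2) and the standard library are available. Lean on these libraries where they do the work, as an engineer would, in place of code of your own. Each camera call takes 0.05 s, during which the arm holds its last target.

## Working session

There is one attempt and no reset: what is moved stays moved. The work goes in short steps, Python scripts to look and compute and a tool call to move; the robot and the scene stay as the last step left them, time stands still between calls to the robot, and variables do not carry over. Pictures are saved under pics/ and viewed, and the job is handed in when it is done.

Besides the shell and the picture viewer there is one more tool, called after ">>>" as name(argument=value, ...) on one line, values as JSON. servo_tool: Moves the arm, as the interface text tells. Its arguments: {"type":"object","properties":{"motion":{"type":"array"}},"required":["motion"]}

```bash
mkdir -p pics; python3 - <<'E'
from plant import r
import cv2
s=r.observe();print({k:s[k] for k in('t','tcp_pos','tcp_rot','finger_gap')})
for c in('top','side'):
    im=r.camera(c);cv2.imwrite(f'pics/{c}0.png',im[:,:,::-1])
    m=r.camera_model(c);print(c,m)
    for l in('tube_offcut_centre','pipe_stub_centre','round_bar_centre','nut_m24_centre','full_rack','empty_rack','bay_1','bay_4'):
        print(l,[(round(d['conf'],2),d['location']) for d in r.place_of(l,c)][:3])
E
```

```text
{'t': 0.0, 'tcp_pos': array([287.68632783, 582.36578846, 230.41483658]), 'tcp_rot': array([ 2.66761057e+00,  1.65755832e+00, -2.08148416e-03]), 'finger_gap': 85.14888957315132}
top {'camera_matrix': array([[405.36123457,   0.        , 283.18873368],
       [  0.        , 405.36123457, 206.55669743],
       [  0.        ,   0.        ,   1.        ]]), 'pose': array([[ 2.06359169e-02, -9.87681692e-01,  1.55109748e-01,
         3.19902474e+02],
       [-9.99653474e-01, -1.78473112e-02,  1.93495478e-02,
        -1.41468236e+02],
       [-1.63429021e-02, -1.55455295e-01, -9.87707731e-01,
         1.40945409e+03],
       [ 0.00000000e+00,  0.00000000e+00,  0.00000000e+00,
         1.00000000e+00]])}
tube_offcut_centre [(0.59, [274.9, 210.6])]
pipe_stub_centre [(0.6, [297.7, 207.1])]
round_bar_centre [(0.77, [386.1, 219.1]), (0.6, [412.4, 265.8]), (0.57, [383.2, 174.4])]
nut_m24_centre [(0.57, [340.3, 206.4])]
full_rack [(0.56, [309.2, 208.8]), (0.29, [318.0, 203.5])]
empty_rack [(0.7, [195.2, 220.2])]
bay_1 [(0.82, [184.7, 218.3]), (0.8, [226.1, 219.4]), (0.74, [163.4, 215.8])]
bay_4 [(0.
[... 388 characters left out ...]
8899e-01,
        -1.13363164e+03],
       [-4.09943558e-03, -8.31919805e-01, -5.54880737e-01,
         7.47245519e+02],
       [ 0.00000000e+00,  0.00000000e+00,  0.00000000e+00,
         1.00000000e+00]])}
tube_offcut_centre [(0.73, [282.2, 211.2])]
pipe_stub_centre [(0.69, [292.3, 225.8])]
round_bar_centre [(0.95, [244.0, 356.4]), (0.91, [301.0, 241.4]), (0.67, [376.9, 296.4])]
nut_m24_centre [(0.48, [304.4, 258.0])]
full_rack [(0.78, [291.9, 241.6]), (0.44, [259.8, 193.6])]
empty_rack [(0.61, [250.3, 177.1]), (0.39, [285.0, 209.6])]
bay_1 [(0.89, [261.8, 192.9]), (0.76, [257.4, 178.2]), (0.71, [254.1, 172.0])]
bay_4 [(0.89, [261.8, 192.9]), (0.76, [257.4, 178.2]), (0.71, [254.1, 172.0])]
```

View pics/top0.png

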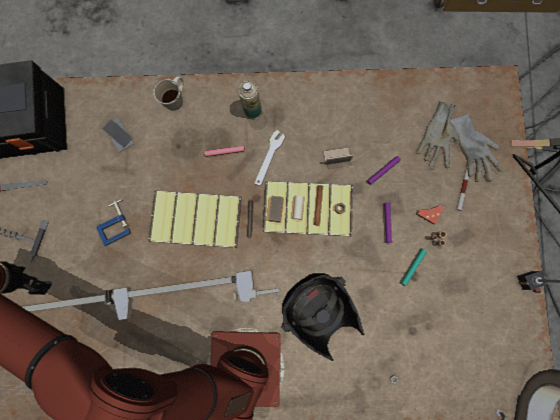

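View pics/side0.png

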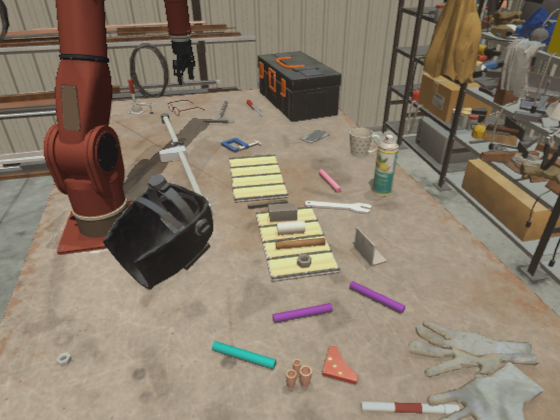

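```bash
python3 - <<'E'
import cv2
im=cv2.imread('pics/top0.png')
cv2.imwrite('pics/top0z.png',cv2.resize(im[150:290,130:440],None,fx=2.5,fy=2.5,interpolation=cv2.INTER_CUBIC))
E
```

```text
(no output)
```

View pics/top0z.png

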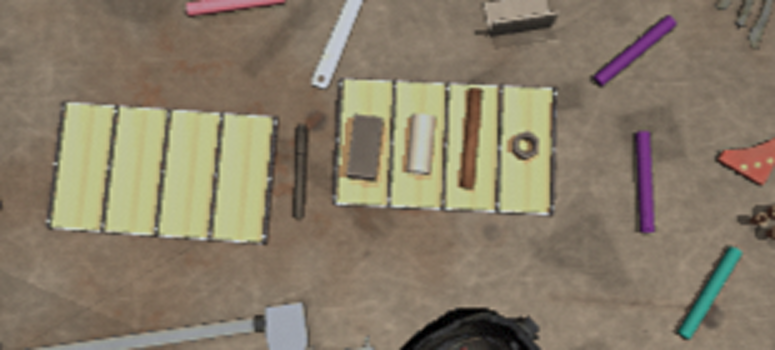

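The racks stand with the empty one on the left (y>0, pixels around 195,220) and the full one on the right (310,209). Left to right the parts are tube, pipe, bar and nut, so tube→bay_1 (its rightmost), pipe→bay_2, bar→bay_3 and nut→bay_4.

```bash
cat > h.py <<'E'
import numpy as np,cv2
from plant import r
def toplane(px,m,z):
    px=np.atleast_2d(px).astype(float);K=m['camera_matrix'];T=m['pose']
    d=np.c_[px,np.ones(len(px))]@np.linalg.inv(K).T@T[:3,:3].T
    o=T[:3,3];return (o+d*((z-o[2])/d[:,2])[:,None])[:,:2]
def proj(P,m):
    P=np.atleast_2d(P);T=np.linalg.inv(m['pose']);q=P@T[:3,:3].T+T[:3,3];q=q@m['camera_matrix'].T;return q[:,:2]/q[:,2:]
def yellow(im):
    h=cv2.cvtColor(im,cv2.COLOR_RGB2HSV);return ((h[...,0]>22)&(h[...,0]<36)&(h[...,1]>60)&(h[...,2]>140)).astype(np.uint8)
E
python3 - <<'E'
from h import *
im=cv2.cvtColor(cv2.imread('pics/top0.png'),cv2.COLOR_BGR2RGB);m=r.camera_model('top')
k=cv2.morphologyEx(yellow(im),cv2.MORPH_CLOSE,np.ones((5,5)))
n,l,st,c=cv2.connectedComponentsWithStats(k)
for i in range(1,n):
    if st[i,4]>2000:
        cs=max(cv2.findContours((l==i).astype(np.uint8),0,1)[0],key=len)[:,0]
        w=toplane(cs,m,10).astype(np.float32)
        print(st[i],cv2.minAreaRect(w), cv2.boxPoints(cv2.minAreaRect(w)).round().tolist())
for n_,p,z in(('tube',[274.9,210.6],30),('pipe',[297.7,207.1],27),('bar',[318,205],20),('nut',[340.3,206.4],19.5)):
    print(n_,toplane(p,m,z))
ms=r.camera_model('side')
for n_,p,z in(('tube',[282.2,211.2],30),('pipe',[292.3,225.8],27),('bar',[301,241.4],20),('nut',[304.4,258],19.5)):
    print(n_,toplane(p,ms,z))
s=r.observe()
from scipy.spatial.transform import Rotation as R
print(R.from_rotvec(s['tcp_rot']).as_matrix().round(3)); mw=r.camera_model('wrist');print(mw['camera_matrix'],(np.linalg.inv(mw['pose'])@np.r_[s['tcp_pos'],1]),mw['pose'].round(2))
E
```

```text
[ 265  182   86   53 3164] ((536.984375, -199.40365600585938), (291.9460754394531, 173.39724731445312), 88.43412017822266) [[446.0, -343.0], [620.0, -348.0], [628.0, -56.0], [454.0, -51.0]]
[ 151  192   88   55 4100] ((492.4251708984375, 194.1733856201172), (292.08837890625, 173.6548614501953), 87.0375747680664) [[398.0, 53.0], [572.0, 44.0], [587.0, 336.0], [413.0, 345.0]]
tube [[521.93489546 -86.21300725]]
pipe [[ 536.01077527 -164.48858771]]
bar [[ 545.74682556 -234.84116208]]
nut [[ 542.3048303  -312.04038577]]
tube [[531.09421715 -86.59916936]]
pipe [[ 544.44362737 -163.76385733]]
bar [[ 553.11996023 -232.45161032]]
nut [[ 544.21212315 -303.34792486]]
[[ 0.443  0.897 -0.   ]
 [ 0.897 -0.443  0.   ]
 [ 0.    -0.    -1.   ]]
[[353.94778954   0.         280.8236691 ]
 [  0.         353.94778954 206.79414463]
 [  0.           0.           1.        ]] [ -0.25336376  26.34845882 154.28659185   1.        ] [[ 4.4000e-01  8.7000e-01  2.3000e-01  2.2954e+02]
 [ 9.0000e-01 -4.3000e-01 -1.1000e-01  6.1165e+02]
 [ 0.0000e+00  2.6000e-01 -9.7000e-01  3.7369e+02]
 [ 0.0000e+00  0.0000e+00  0.0000e+00  1.0000e+00]]
```

>>> servo_tool(motion=[[0,0,0.04,1.84,-3.54,0,0.5],[0,0,0.04,1.84,-3.54,0,0.5],[0,0,0.04,1.84,-3.54,0,0.5],[0,0,0.04,1.84,-3.54,0,0.5],[0,0,0.04,1.84,-3.54,0,0.5],[0,0,0.04,1.84,-3.54,0,0.5],[0,0,0.04,1.84,-3.54,0,0.5],[0,0,0.04,1.84,-3.54,0,0.5],[0,0,0.04,1.84,-3.54,0,0.5],[0,0,0.04,1.84,-3.54,0,0.5],[0,0,0,1.84,-3.54,0,0.5],[0,0,0,0,0,0,0.5]])

```text
t: 1.9
tcp_pos: [493.9, 184.7, 231.9]
tcp_rot: [2.295, 2.141, 0.0]
contact_force: [-0.1, -0.5, -0.7]
finger_gap: 42.3
```

```bash
python3 - <<'E'
from h import *
s=r.observe();m=r.camera_model('wrist');im=r.camera('wrist');cv2.imwrite('pics/w1.png',im[:,:,::-1])
print(s['t'],s['tcp_pos'],s['tcp_rot'],s['finger_gap'])
np.save('m1.npy',m)
k=cv2.morphologyEx(yellow(im),cv2.MORPH_OPEN,np.ones((3,3)));cs=np.argwhere(k)[:,::-1]
w=toplane(cs,m,10).astype(np.float32);print(cv2.minAreaRect(w),cv2.boxPoints(cv2.minAreaRect(w)).round().tolist())
E
```

```text
1.9 [493.87945331 184.73540392 231.90865381] [2.29479192e+00 2.14104876e+00 2.45607103e-04] 42.295713932475046
((506.3495178222656, 83.34977722167969), (214.5156707763672, 487.6026306152344), 5.8181352615356445) [[375.0, 315.0], [424.0, -170.0], [638.0, -148.0], [588.0, 337.0]]
```

View pics/w1.png

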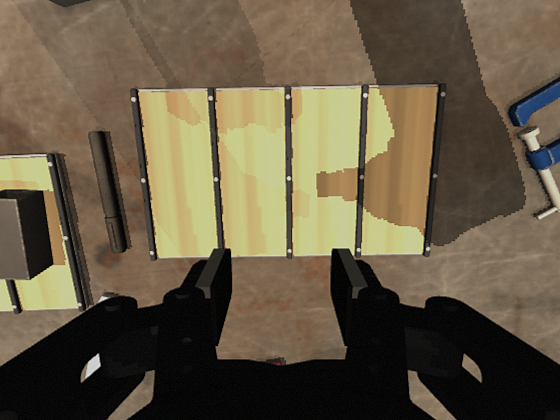

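The wrist picture shows the whole empty rack: ridge screws at (134,98), (152,255), (441,92) and (428,252), and the middle ridge at (288,95)–(289,252). The tube sits in the full rack at the left edge.

```bash
python3 - <<'E'
from h import *
m=np.load('m1.npy',allow_pickle=True).item()
im=cv2.imread('pics/w1.png')
p=np.array([[134,98],[211,97],[288,96],[365,93],[441,92],[152,255],[220.5,254],[289,252.5],[359,251],[428,252]])
w=toplane(p,m,15);print(w.round(1).tolist())
a,b=w[:5],w[5:];print('centre',w.mean(0),a.mean(0),b.mean(0))
for q in(a,b):
    f=np.polyfit(q[:,1],q[:,0],1);print('yaw',-f[0],np.diff(q[:,1]))
cv2.imwrite('pics/w1z.png',cv2.resize(im[70:280,110:460],None,fx=2.2,fy=2.2,interpolation=cv2.INTER_CUBIC))
E
```

```text
[[406.1, 48.1], [410.3, 122.8], [414.6, 197.4], [416.9, 271.8], [421.1, 345.1], [569.7, 38.8], [573.6, 113.5], [577.0, 188.1], [580.5, 264.1], [586.8, 339.0]]
centre [495.66790641 192.87171791] [413.80941246 197.04818604] [577.52640037 188.69524978]
yaw -0.0492626485067877 [74.68313655 74.55981991 74.45049489 73.24668308]
yaw -0.05489697758121629 [74.68799569 74.58855519 76.02051769 74.85198535]
```

View pics/w1z.png

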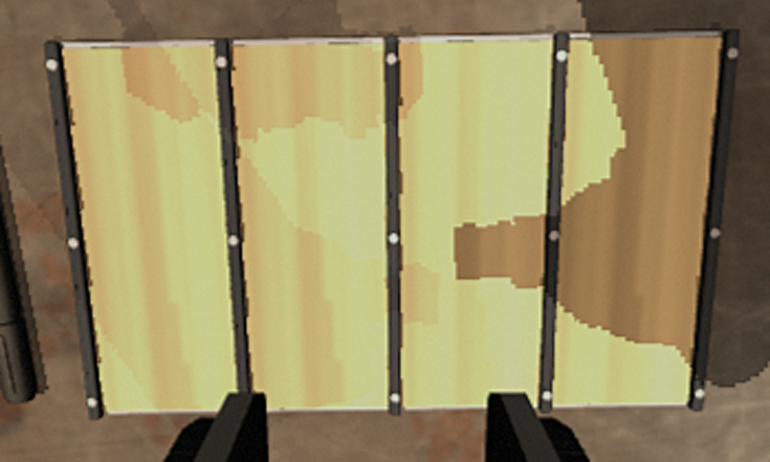

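>>> servo_tool(motion=[[0,0,0.01,0.45,-3.95,0,0.68],[0,0,0.01,0.45,-3.95,0,0.68],[0,0,0.01,0.45,-3.95,0,0.68],[0,0,0.01,0.45,-3.95,0,0.68],[0,0,0,0.45,-3.95,0,0.68],[0,0,0,0.45,-3.95,0,0.68],[0,0,0,0.45,-3.95,0,0.68],[0,0,0,0.45,-3.95,0,0.68],[0,0,0,0.45,-3.95,0,0.68],[0,0,0,0,0,0,0.68],[0,0,0,0,0,0,0.68]])

```text
t: 2.87
tcp_pos: [530.6, -164.0, 231.3]
tcp_rot: [2.246, 2.196, -0.001]
contact_force: [0.4, 0.6, -0.1]
finger_gap: 57.8
```

```bash
python3 - <<'E'
from h import *
s=r.observe();m=r.camera_model('wrist');im=r.camera('wrist');cv2.imwrite('pics/w2.png',im[:,:,::-1])
print(s['t'],s['tcp_pos'],s['tcp_rot'],s['finger_gap'])
np.save('m2.npy',m)
for l,z in(('tube_offcut_centre',30),('pipe_stub_centre',27),('round_bar_centre',20),('nut_m24_centre',19.5)):
    print(l,[(round(d['conf'],2),d['location'],toplane(d['location'],m,z).round(1).tolist()) for d in r.place_of(l,'wrist')][:2])
    for d in r.trace(l,'wrist')[:1]:
        np.save('mask_'+l[:4]+'.npy',d['mask'])
        c=max(cv2.findContours(d['mask'].astype(np.uint8),0,1)[0],key=len)[:,0]
        print(d['conf'],cv2.boundingRect(c),cv2.minAreaRect(toplane(c,m,z).astype(np.float32)))
im=im[:,:,::-1];cv2.imwrite('pics/w2z.png',cv2.resize(im[60:300,80:480],None,fx=2,fy=2,interpolation=cv2.INTER_CUBIC))
print((toplane([[143.2,180.5],[215.9,179.5],[288.6,178.6],[361.4,177.3],[434.5,175.9]],np.load('m1.npy',allow_pickle=True).item(),15)).round(1).tolist())
E
```

```text
2.8667 [ 530.616043   -163.98347086  231.30118783] [ 2.24631341e+00  2.19572126e+00 -8.76106174e-04] 57.813600607003714
tube_offcut_centre [(0.77, [354.9, 178.0], [[529.5, -90.6]])]
0.75 (329, 132, 59, 96) ((532.7821044921875, -89.6201171875), (50.769630432128906, 92.90711975097656), 84.48796844482422)
pipe_stub_centre [(0.93, [279.0, 188.0], [[538.5, -165.5]]), (0.52, [245.6, 185.9], [[535.6, -198.8]])]
0.92 (260, 145, 37, 86) ((539.2896728515625, -166.9606170654297), (34.46224594116211, 86.91139221191406), 86.67814636230469)
round_bar_centre [(0.64, [20.7, 308.2], [[670.5, -457.8]]), (0.57, [209.5, 198.7], [[549.5, -237.2]])]
0.91 (199, 128, 22, 136) ((549.4515991210938, -237.4803466796875), (20.93203353881836, 142.66041564941406), 85.40943908691406)
nut_m24_centre [(0.74, [135.1, 191.6], [[540.4, -312.9]])]
0.56 (115, 171, 41, 38) ((539.8463745117188, -312.5823669433594), (34.77766036987305, 45.1591796875), 24.2764949798584)
[[487.3, 43.2], [491.4, 118.1], [495.6, 192.8], [499.4, 267.5], [503.1, 342.4]]
```

View pics/w2z.png

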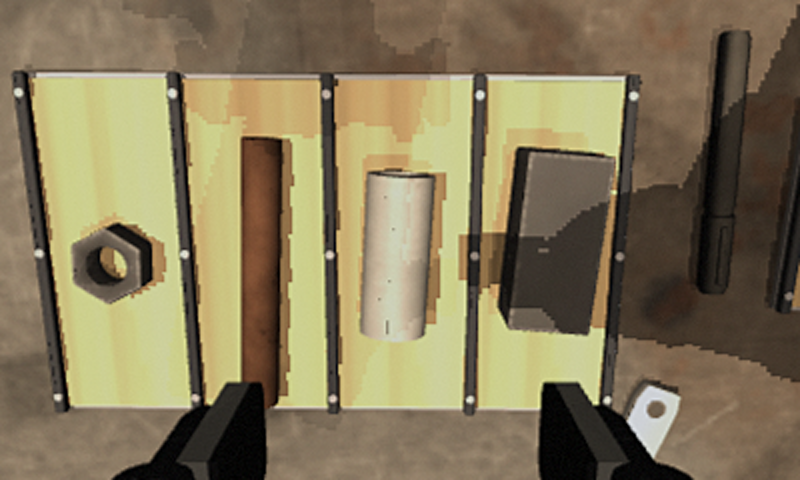

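The picture shows nut, bar, pipe, tube from left to right (image up = −x). The tube's top face is roughly (342,134),(387,138),(374,227),(334,224) px. I'll measure these more closely.

```bash
python3 - <<'E'
from h import *
m=np.load('m2.npy',allow_pickle=True).item();im=cv2.imread('pics/w2.png')
z=cv2.resize(im[160:220,105:165],None,fx=8,fy=8,interpolation=cv2.INTER_CUBIC)
cv2.imwrite('pics/nutz.png',z)
def Z(p):return np.array(p)/2+[80,60]
t=toplane(Z([[525,148],[614,157],[589,334],[509,328]]),m,50);print('tube top',t.round(1).tolist(),t.mean(0))
ax=(t[2]+t[3]-t[0]-t[1]);print('len',np.hypot(*ax)/2,'yaw',np.arctan2(ax[1],ax[0]))
for n,p,zz in(('pipe',[[367,175],[434,176],[425,339],[360,335]],27),('bar',[[241,137],[282,139],[276,405],[243,405]],20)):
    t=toplane(Z(p),m,zz);ax=(t[2]+t[3]-t[0]-t[1]);print(n,t.mean(0),np.hypot(*ax)/2,np.arctan2(ax[1],ax[0]))
s=toplane(Z([[39,254],[185,255],[329,255],[474,256],[619,257]]),m,15);print('rack screws',s.round(1).tolist())
E
```

```text
tube top [[485.5, -107.1], [490.4, -67.0], [574.0, -74.4], [570.1, -112.9]] [529.96991315 -90.37182188]
len 84.3300897779045 yaw -0.07851172824577744
pipe [ 539.80428248 -166.33248019] 82.54917306411508 -0.07284905011028427
bar [ 549.93549879 -236.51607449] 141.08343622495872 -0.08117268848883785
rack screws [[535.7, -350.9], [537.9, -275.6], [539.6, -201.2], [541.9, -126.3], [544.1, -51.3]]
```

View pics/nutz.png

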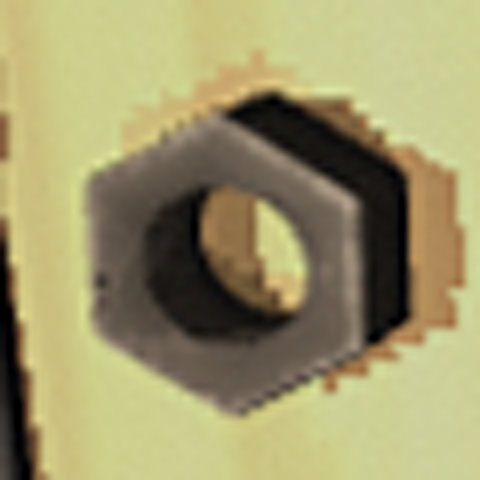

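>>> servo_tool(motion=[[0,0,-0.03,-0.03,3.68,-1.5,0.68],[0,0,-0.025,-0.03,3.68,-1.5,0.68],[0,0,0,0,0,-4,0.68],[0,0,0,0,0,-4,0.68],[0,0,0,0,0,-4,0.68],[0,0,0,0,0,0,0.68],[0,0,0,0,0,0,0.68]])

```text
t: 3.9
tcp_pos: [528.9, -88.5, 80.6]
tcp_rot: [-2.3, -2.136, 0.005]
contact_force: [-0.2, 0.1, 0.9]
finger_gap: 58.2
```

```bash
python3 - <<'E'
from h import *
m=np.load('m2.npy',allow_pickle=True).item()
v=toplane(np.array([[90,185],[220,115],[357,205],[368,345],[240,412],[98,325]])/8+[105,160],m,29);print(v.round(1).tolist(),v.mean(0))
for i in range(3):
    e=v[(i+3)%6]-v[i];print(np.hypot(*e),np.degrees(np.arctan2(e[1],e[0])))
s=r.observe();print(s['tcp_pos'],s['tcp_rot'])
im=r.camera('wrist');cv2.imwrite('pics/w3.png',im[:,:,::-1])
E
```

```text
[[529.5, -326.4], [521.1, -309.2], [532.7, -293.7], [550.6, -294.4], [559.0, -311.6], [547.3, -327.9]] [ 540.0163163  -310.53857883]
38.35322744394571 56.50894144654471
37.94893363049713 -3.6538159064175897
37.213033101161535 -66.99124751616338
[528.88247099 -88.4918386   80.57756764] [-2.3003295  -2.13641934  0.0052919 ]
```

View pics/w3.png

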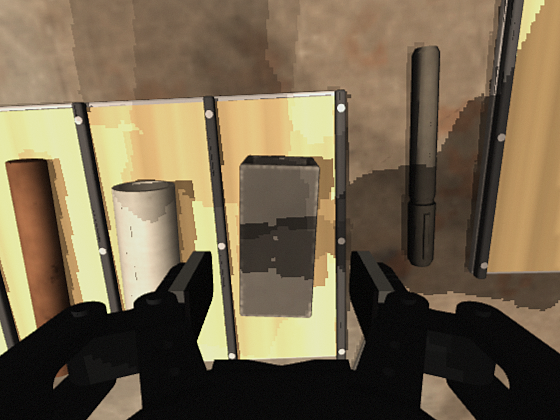

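>>> servo_tool(motion=[[0,0,0,0.1,-0.15,-3.5,0.68],[0,0,0,0,0,-3.1,0.68],[0,0,0,0,0,0,0.68],[0,0,0,0,0,0,0.2],[0,0,0,0,0,0,0.2],[0,0,0,0,0,0,0.2],[0,0,0,0,0,0,0.2],[0,0,0,0,0,0,0.2],[0,0,0,0,0,0,0.2]])

```text
t: 4.7
tcp_pos: [533.2, -90.3, 18.2]
tcp_rot: [2.3, 2.136, 0.005]
contact_force: [-1.4, -0.0, 9.3]
finger_gap: 38.9
```

>>> servo_tool(motion=[[0,0,0,0,0,2,0.2],[0,0,0,0,0,3,0.2],[0,0,0,0,0,3,0.2],[0,0,0,0,0,0,0.2]])

```text
t: 5.03
tcp_pos: [534.9, -90.8, 102.2]
tcp_rot: [2.298, 2.133, 0.012]
contact_force: [1.1, -1.0, -1.9]
finger_gap: 39.2
```

```bash
python3 - <<'E'
from h import *
s=r.observe();print(s['tcp_pos'],s['tcp_rot'],s['finger_gap'],s['contact_force'])
im=r.camera('wrist');cv2.imwrite('pics/w4.png',im[:,:,::-1])
E
```

```text
[534.90477161 -90.84681269 102.19675159] [2.29822149 2.13271004 0.01169941] 39.246405947174445 [ 1.12202684 -0.97093993 -1.92203322]
```

View pics/w4.png

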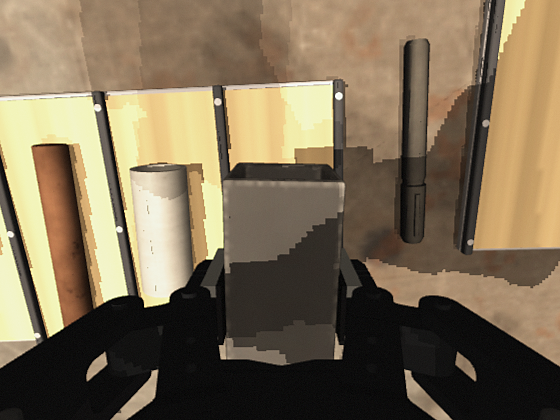

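```bash
python3 - <<'E'
from h import *
m=r.camera_model('wrist');s=r.observe()
for z in(130,134,138):
  w=toplane([[226,184],[343,184]],m,z);print(z,w.round(1).tolist(),'centre-tcp x',w[:,0].mean()+42.4-s['tcp_pos'][0], w[:,1].mean()-s['tcp_pos'][1])
E
```

```text
130 [[489.6, -104.5], [492.4, -67.0]] centre-tcp x -0.47320137165650067 4.622944906886474
134 [[488.8, -103.8], [491.5, -67.7]] centre-tcp x -1.3004579263681535 4.630304952780321
138 [[488.0, -103.1], [490.6, -68.3]] centre-tcp x -2.1277144810796926 4.637664998674168
```

>>> servo_tool(motion=[[0,0,0.01,-0.9,3.42,0,0.2],[0,0,0.01,-0.9,3.42,0,0.2],[0,0,0.01,-0.9,3.42,0,0.2],[0,0,0,-0.9,3.42,0,0.2],[0,0,0,-0.9,3.42,0,0.2],[0,0,0,0,0,-1,0.2],[0,0,0,0,0,-2,0.2],[0,0,0,0,0,0,0.2],[0,0,0,0,0,0,0.2]])

```text
t: 5.83
tcp_pos: [485.1, 80.3, 64.6]
tcp_rot: [-2.269, -2.171, 0.004]
contact_force: [0.0, -0.5, -1.8]
finger_gap: 39.5
```

```bash
python3 - <<'E'
from h import *
s=r.observe();print(s['tcp_pos'],s['tcp_rot'],s['finger_gap'],s['contact_force'])
im=r.camera('wrist');cv2.imwrite('pics/w5.png',im[:,:,::-1]);np.save('m5.npy',r.camera_model('wrist'))
E
```

```text
[485.11133397  80.28263375  64.57638782] [-2.26937635 -2.17120875  0.00415085] 39.4787092200073 [ 0.015363   -0.47442681 -1.77430793]
```

View pics/w5.png

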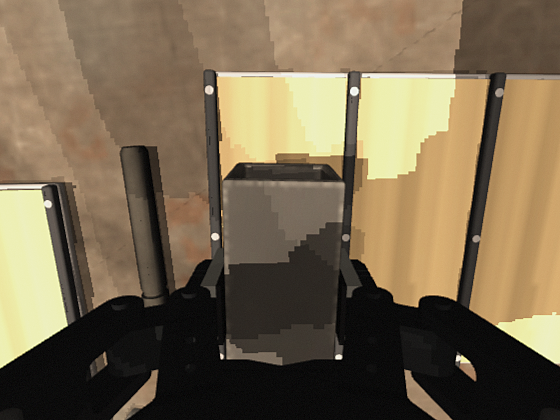

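```bash
python3 - <<'E'
from h import *
m=np.load('m5.npy',allow_pickle=True).item();s=r.observe()
print(toplane([[215,237],[346,237],[209,90],[354,91],[338,357]],m,15).round(1).tolist())
for z in(86,92,96):
  w=toplane([[225,183],[343,183]],m,z);print(z,w.round(1).tolist(),w.mean(0)+[42.4,-2.2]-s['tcp_pos'][:2])
E
```

```text
[[488.6, 42.5], [492.0, 118.0], [408.0, 46.8], [411.9, 121.9], [572.5, 113.1]]
86 [[443.9, 62.9], [445.8, 104.1]] [1.29923243 1.05091565]
92 [[442.8, 63.9], [444.6, 103.1]] [0.1287398  1.04358242]
96 [[442.1, 64.6], [443.8, 102.4]] [-0.65158861  1.0386936 ]
```

>>> servo_tool(motion=[[0,0,0,0.45,-0.1,-2,0.2],[0,0,0,0,0,-1.5,0.2],[0,0,0,0,0,-0.6,0.2],[0,0,0,0,0,0,0.2],[0,0,0,0,0,0,0.2]])

```text
t: 6.3
tcp_pos: [491.0, 79.6, 24.9]
tcp_rot: [2.27, 2.171, -0.0]
contact_force: [0.8, 0.3, -2.7]
finger_gap: 39.0
```

>>> servo_tool(motion=[[0,0,0,0,0,-0.3,0.2],[0,0,0,0,0,-0.2,0.2],[0,0,0,0,0,0,0.2]])

```text
t: 6.55
tcp_pos: [490.8, 80.0, 19.5]
tcp_rot: [2.27, 2.172, 0.001]
contact_force: [-0.7, -0.5, -2.8]
finger_gap: 39.0
```

>>> servo_tool(motion=[[0,0,0,0,0,-0.15,0.2],[0,0,0,0,0,0,0.2]])

```text
t: 6.72
tcp_pos: [491.0, 80.1, 18.2]
tcp_rot: [2.269, 2.172, 0.001]
contact_force: [-0.2, 0.2, 1.0]
finger_gap: 39.4
```

>>> servo_tool(motion=[[0,0,0,0,0,0,0.62],[0,0,0,0,0,0,0.62],[0,0,0,0,0,0,0.62],[0,0,0,0,0,2,0.62],[0,0,0,0,0,4,0.62],[0,0,0,0,0,4,0.62],[0,0,0,0,0,0,0.62],[0,0,0,0,0,0,0.62]])

```text
t: 7.38
tcp_pos: [492.4, 80.5, 120.3]
tcp_rot: [2.268, 2.171, 0.008]
contact_force: [0.5, 0.6, -0.8]
finger_gap: 53.1
```

```bash
python3 - <<'E'
from h import *
s=r.observe();print(s['tcp_pos'],s['tcp_rot'],s['finger_gap'],s['contact_force'])
im=r.camera('wrist');cv2.imwrite('pics/w6.png',im[:,:,::-1]);np.save('m6.npy',r.camera_model('wrist'))
E
```

```text
[492.40328907  80.50075898 120.26972127] [2.26831383 2.17120583 0.00776828] 53.11924626002669 [ 0.48796054  0.5791758  -0.82640828]
```

View pics/w6.png

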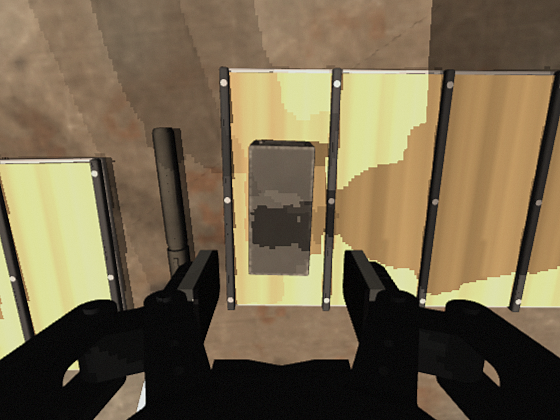

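>>> servo_tool(motion=[[0,0,-0.015,0.67,-3.52,0,0.6],[0,0,-0.015,0.67,-3.52,0,0.6],[0,0,0,0.67,-3.52,0,0.6],[0,0,0,0.67,-3.52,0,0.6],[0,0,0,0.67,-3.52,0,0.6],[0,0,0,0.67,-3.52,0,0.6],[0,0,0,0.67,-3.52,0,0.6],[0,0,0,0,0,-2,0.6],[0,0,0,0,0,0,0.6],[0,0,0,0,0,0,0.6]])

```text
t: 8.27
tcp_pos: [535.9, -166.4, 95.8]
tcp_rot: [-2.301, -2.135, 0.005]
contact_force: [-0.1, 0.1, 0.5]
finger_gap: 51.3
```

```bash
python3 - <<'E'
from h import *
m=np.load('m6.npy',allow_pickle=True).item()
t=toplane([[249,146],[314,146],[310,275],[250,273]],m,50);print('tube',t.round(1).tolist(),t.mean(0));print(toplane([[227,201],[331,201]],m,15).mean(0))
s=r.observe();print(s['tcp_pos'],s['tcp_rot'],s['finger_gap'],s['contact_force'])
m=r.camera_model('wrist');im=r.camera('wrist');cv2.imwrite('pics/w7.png',im[:,:,::-1]);np.save('m7.npy',m)
l='pipe_stub_centre'
print([(round(d['conf'],2),d['location'],toplane(d['location'],m,27).round(1).tolist()) for d in r.place_of(l,'wrist')][:2])
E
```

```text
tube [[444.5, 64.0], [446.2, 102.3], [529.1, 98.1], [525.9, 59.2]] [486.4240904   80.88351834]
[487.41325953  79.69419922]
[ 535.91747431 -166.35331942   95.78180899] [-2.30057335 -2.13478227  0.00508595] 51.349479147634845 [-0.06896014  0.11080081  0.54639847]
[(0.58, [283.4, 223.3], [[537.6, -164.5]])]
```

View pics/w7.png

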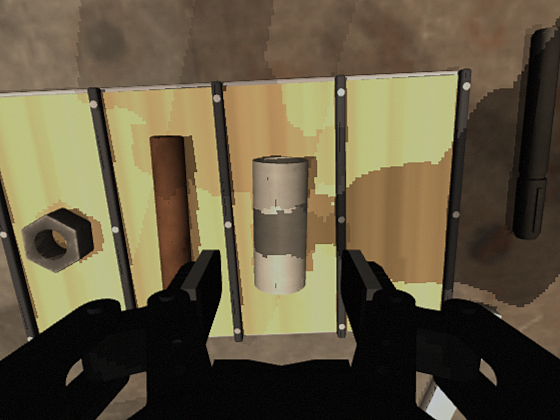

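>>> servo_tool(motion=[[0,0,0,0,0,-3.5,0.6],[0,0,0,0.1,0,-3,0.6],[0,0,0,0,0,-1.3,0.6],[0,0,0,0,0,0,0.6]])

```text
t: 8.7
tcp_pos: [536.7, -165.0, 17.5]
tcp_rot: [-2.298, -2.137, 0.005]
contact_force: [-0.6, -0.4, 0.3]
finger_gap: 51.5
```

>>> servo_tool(motion=[[0,0,0,0.2,-0.1,-0.4,0.6],[0,0,0,0,0,0,0.1],[0,0,0,0,0,0,0.1],[0,0,0,0,0,0,0.1],[0,0,0,0,0,0,0.1],[0,0,0,0,0,0,0.1]])

```text
t: 9.2
tcp_pos: [541.9, -167.7, 17.5]
tcp_rot: [2.3, 2.136, 0.003]
contact_force: [0.1, 0.8, 8.5]
finger_gap: 31.3
```

>>> servo_tool(motion=[[0,0,0,0,0,1.5,0.1],[0,0,0,0,0,3,0.1],[0,0,0,0,0,3,0.1],[0,0,0,0,0,0,0.1],[0,0,0,0,0,0,0.1]])

```text
t: 9.62
tcp_pos: [542.0, -167.7, 93.0]
tcp_rot: [2.3, 2.136, 0.005]
contact_force: [0.3, 0.8, -0.9]
finger_gap: 32.0
```

```bash
python3 - <<'E'
from h import *
s=r.observe();print(s['tcp_pos'],s['tcp_rot'],s['finger_gap'],s['contact_force'])
im=r.camera('wrist');cv2.imwrite('pics/w8.png',im[:,:,::-1]);np.save('m8.npy',r.camera_model('wrist'))
E
```

```text
[ 541.95720301 -167.67973578   92.96662371] [2.29974077 2.13603685 0.00494405] 31.958384780238198 [ 0.26835019  0.81786005 -0.92901617]
```

View pics/w8.png

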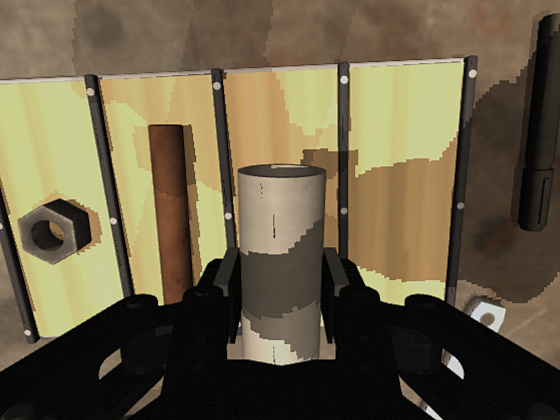

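```bash
python3 - <<'E'
from h import *
m=np.load('m8.npy',allow_pickle=True).item();s=r.observe()
for z in(90,98,106):
  w=toplane([[238,173],[325,173]],m,z);print(z,np.hypot(*(w[1]-w[0])),w.mean(0)+[40,-2.9]-s['tcp_pos'][:2])
E
```

```text
90 35.65984597799908 [-0.94122474  0.70705942]
98 33.674806561513165 [-2.28623253  0.7750265 ]
106 31.689767145027304 [-3.63124033  0.84299358]
```

>>> servo_tool(motion=[[0,0,0.01,-0.58,4.02,0,0.1],[0,0,0.01,-0.58,4.02,0,0.1],[0,0,0,-0.58,4.02,0,0.1],[0,0,0,-0.58,4.02,0,0.1],[0,0,0,-0.58,4.02,0,0.1],[0,0,0,-0.58,4.02,0,0.1],[0,0,0,-0.58,4.02,0,0.1],[0,0,0,-0.58,4.02,0,0.1],[0,0,0,0,0,-2,0.1],[0,0,0,0,0,-2,0.1],[0,0,0,0,0,0,0.1],[0,0,0,0,0,0,0.1]])

```text
t: 10.67
tcp_pos: [492.7, 153.2, 49.4]
tcp_rot: [-2.28, -2.16, 0.006]
contact_force: [1.3, 0.5, -0.6]
finger_gap: 31.5
```

```bash
python3 - <<'E'
from h import *
s=r.observe();print(s['tcp_pos'],s['tcp_rot'],s['finger_gap'],s['contact_force'])
im=r.camera('wrist');cv2.imwrite('pics/w9.png',im[:,:,::-1]);np.save('m9.npy',r.camera_model('wrist'))
E
```

```text
[492.74807724 153.22658234  49.40245647] [-2.28033229 -2.15987892  0.00634763] 31.497670934087562 [ 1.29608184  0.5436378  -0.57137395]
```

View pics/w9.png

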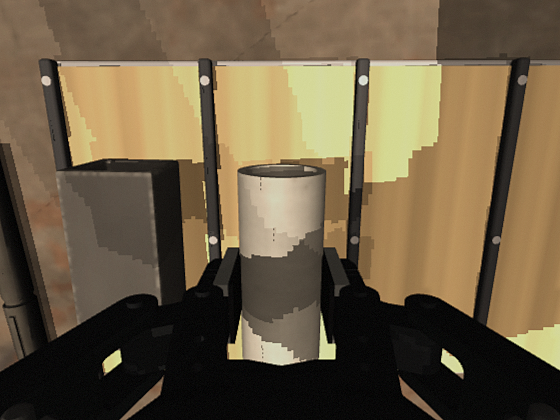

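```bash
python3 - <<'E'
from h import *
m=np.load('m9.npy',allow_pickle=True).item();s=r.observe()
b=toplane([[213,240],[355,240]],m,15).mean(0);print(b)
for z in(50,54,58):
  w=toplane([[238,173],[325,173]],m,z);print(z,np.hypot(*(w[1]-w[0])),w.mean(0)+[40,-2.5]-b)
E
```

```text
[494.49205307 155.32661666]
50 35.46065942122042 [-1.8628164  -1.64097178]
54 34.46863633091229 [-2.52339239 -1.61335993]
58 33.47661324060416 [-3.18396837 -1.58574807]
```

Shift +2.5 mm in x and +1.6 mm in y, then lower to the height at which the pipe was gripped.

>>> servo_tool(motion=[[0,0,0,0.25,0.15,-1.5,0.1],[0,0,0,0,0,-1,0.1],[0,0,0,0,0,-0.3,0.1],[0,0,0,0,0,0,0.1],[0,0,0,0,0,0,0.1]])

```text
t: 11.13
tcp_pos: [496.8, 155.3, 23.2]
tcp_rot: [2.281, 2.16, -0.0]
contact_force: [0.4, 1.6, -0.6]
finger_gap: 31.7
```

>>> servo_tool(motion=[[0,0,0,0,0,-0.3,0.1],[0,0,0,0,0,-0.15,0.1],[0,0,0,0,0,0,0.1]])

```text
t: 11.38
tcp_pos: [496.6, 155.6, 18.3]
tcp_rot: [-2.28, -2.161, 0.0]
contact_force: [-0.3, -0.4, -1.3]
finger_gap: 31.8
```

>>> servo_tool(motion=[[0,0,0,0,0,-0.15,0.1],[0,0,0,0,0,0,0.1]])

```text
t: 11.55
tcp_pos: [496.9, 155.7, 17.5]
tcp_rot: [-2.28, -2.161, -0.0]
contact_force: [-2.8, -1.4, 7.4]
finger_gap: 31.7
```

Contact with the floor. I'll release a little, then lift straight up.

>>> servo_tool(motion=[[0,0,0,0,0,0,0.42],[0,0,0,0,0,0,0.46],[0,0,0,0,0,0,0.5],[0,0,0,0,0,0,0.55],[0,0,0,0,0,2,0.55],[0,0,0,0,0,4,0.55],[0,0,0,0,0,4,0.55],[0,0,0,0,0,0,0.5],[0,0,0,0,0,0,0.5]])

```text
t: 12.3
tcp_pos: [498.2, 156.4, 119.2]
tcp_rot: [2.28, 2.16, 0.008]
contact_force: [-0.6, 0.8, -0.6]
finger_gap: 42.7
```

```bash
python3 - <<'E'
from h import *
s=r.observe();print(s['tcp_pos'],s['tcp_rot'],s['finger_gap'],s['contact_force'])
im=r.camera('wrist');cv2.imwrite('pics/w10.png',im[:,:,::-1]);np.save('m10.npy',r.camera_model('wrist'))
E
```

```text
[498.23635256 156.36149132 119.1971691 ] [2.27963109 2.16026445 0.00758863] 42.718920711768384 [-0.61099536  0.76852906 -0.6497541 ]
```

View pics/w10.png

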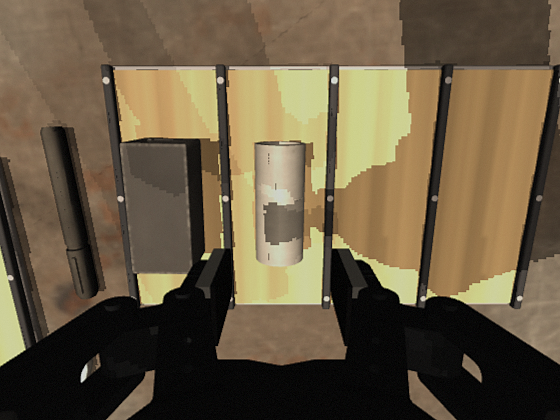

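>>> servo_tool(motion=[[0,0,-0.015,0.51,-3.93,0,0.47],[0,0,-0.012,0.51,-3.93,0,0.47],[0,0,0,0.51,-3.93,0,0.47],[0,0,0,0.51,-3.93,0,0.47],[0,0,0,0.51,-3.93,0,0.47],[0,0,0,0.51,-3.93,0,0.47],[0,0,0,0.51,-3.93,0,0.47],[0,0,0,0.51,-3.93,0,0.47],[0,0,0,0.51,-3.93,0,0.47],[0,0,0,0.51,-3.93,0,0.47],[0,0,0,0,0,0,0.47],[0,0,0,0,0,0,0.47]])

```text
t: 13.35
tcp_pos: [545.9, -240.4, 115.0]
tcp_rot: [-2.314, -2.123, 0.005]
contact_force: [0.4, 0.5, -0.1]
finger_gap: 40.0
```

```bash
python3 - <<'E'
from h import *
m=np.load('m10.npy',allow_pickle=True).item()
t=toplane([[256,146],[305,146],[304,262],[258,262]],m,27);print('pipe',t.mean(0));print(toplane([[225.5,198.5],[330,198.5]],m,15).mean(0))
s=r.observe();print(s['tcp_pos'],s['tcp_rot'],s['finger_gap'],s['contact_force'])
m=r.camera_model('wrist');im=r.camera('wrist');cv2.imwrite('pics/w11.png',im[:,:,::-1]);np.save('m11.npy',m)
for l,z in(('round_bar_centre',20),('nut_m24_centre',19.5)):print([(round(d['conf'],2),d['location'],toplane(d['location'],m,z).round(1).tolist()) for d in r.place_of(l,'wrist')][:2])
E
```

```text
pipe [493.90042692 156.64450379]
[491.07636256 154.69214552]
[ 545.87999205 -240.3665815   115.01663607] [-2.31398178 -2.12294299  0.00501224] 39.99425804692001 [ 0.43522238  0.48513931 -0.05060599]
[(0.7, [287.9, 214.2], [[549.5, -235.4]])]
[(0.67, [175.6, 208.2], [[538.6, -313.0]])]
```

View pics/w11.png

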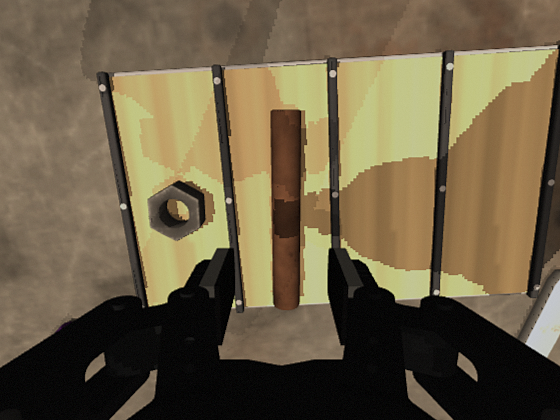

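>>> servo_tool(motion=[[0,0,0,0.1,0.4,-3,0.47],[0,0,0,0.1,0,-3.5,0.47],[0,0,0,0,0,-2.5,0.47],[0,0,0,0,0,0,0.47],[0,0,0,0,0,0,0.47]])

```text
t: 13.92
tcp_pos: [549.0, -231.7, 26.0]
tcp_rot: [-2.305, -2.13, 0.002]
contact_force: [0.2, -0.1, 0.2]
finger_gap: 40.3
```

```bash
python3 - <<'E'
from h import *
im=r.camera('wrist');cv2.imwrite('pics/w12.png',im[:,:,::-1])
E
```

```text
(no output)
```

View pics/w12.png

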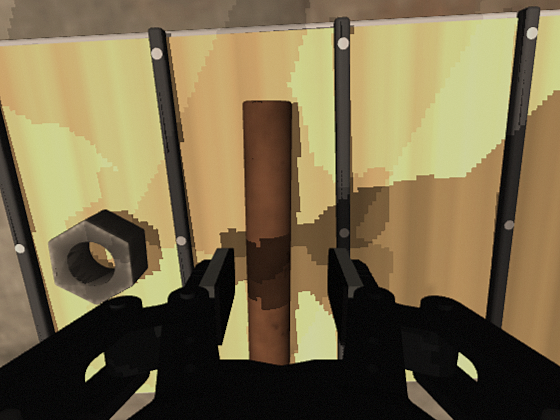

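>>> servo_tool(motion=[[0,0,0,0.1,-0.4,-0.5,0.43],[0,0,0,0,0,-0.7,0.4],[0,0,0,0,0,0,0.4]])

```text
t: 14.22
tcp_pos: [550.8, -237.5, 14.7]
tcp_rot: [2.309, 2.129, 0.001]
contact_force: [0.4, 0.2, -0.3]
finger_gap: 34.1
```

>>> servo_tool(motion=[[0,0,0,0,0.1,-0.2,0.4],[0,0,0,0,0,0,0],[0,0,0,0,0,0,0],[0,0,0,0,0,0,0],[0,0,0,0,0,0,0],[0,0,0,0,0,0,0]])

```text
t: 14.72
tcp_pos: [550.8, -236.4, 13.1]
tcp_rot: [2.309, 2.13, 0.0]
contact_force: [-2.1, 1.4, 4.6]
finger_gap: 18.3
```

>>> servo_tool(motion=[[0,0,0,0,0,1.5,0],[0,0,0,0,0,3,0],[0,0,0,0,0,4,0],[0,0,0,0,0,0,0],[0,0,0,0,0,0,0]])

```text
t: 15.13
tcp_pos: [551.8, -236.7, 99.5]
tcp_rot: [2.307, 2.128, 0.003]
contact_force: [-0.3, -0.6, -4.6]
finger_gap: 18.5
```

```bash
python3 - <<'E'
from h import *
s=r.observe();print(s['tcp_pos'],s['tcp_rot'],s['finger_gap'],s['contact_force'])
im=r.camera('wrist');cv2.imwrite('pics/w13.png',im[:,:,::-1]);np.save('m13.npy',r.camera_model('wrist'))
E
```

```text
[ 551.76934193 -236.69095096   99.54665009] [2.30727224 2.12815715 0.00339536] 18.47312165933812 [-0.26863102 -0.60436754 -4.61135923]
```

View pics/w13.png

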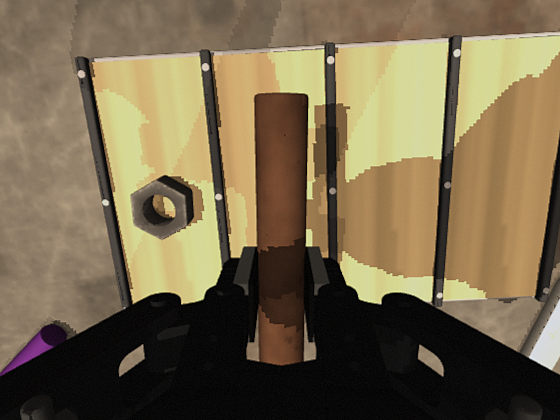

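>>> servo_tool(motion=[[0,0,0.01,-0.45,3.89,0,0],[0,0,0.01,-0.45,3.89,0,0],[0,0,0.008,-0.45,3.89,0,0],[0,0,0,-0.45,3.89,0,0],[0,0,0,-0.45,3.89,0,0],[0,0,0,-0.45,3.89,0,0],[0,0,0,-0.45,3.89,0,0],[0,0,0,-0.45,3.89,0,0],[0,0,0,-0.45,3.89,0,0],[0,0,0,-0.45,3.89,0,0],[0,0,0,-0.45,3.89,0,0],[0,0,0,-0.45,3.89,0,0]])

```text
t: 16.18
tcp_pos: [494.7, 231.8, 95.9]
tcp_rot: [-2.278, -2.162, 0.005]
contact_force: [-0.2, -0.0, -3.4]
finger_gap: 18.6
```

>>> servo_tool(motion=[[0,0,0,0,0,-2,0],[0,0,0,0,0,-2,0],[0,0,0,0,0,0,0],[0,0,0,0,0,0,0]])

```text
t: 16.52
tcp_pos: [494.9, 229.2, 55.7]
tcp_rot: [-2.279, -2.161, 0.008]
contact_force: [0.8, 0.3, -2.8]
finger_gap: 18.5
```

```bash
python3 - <<'E'
from h import *
s=r.observe();print(s['tcp_pos'],s['tcp_rot'],s['finger_gap'],s['contact_force'])
im=r.camera('wrist');cv2.imwrite('pics/w14.png',im[:,:,::-1]);np.save('m14.npy',r.camera_model('wrist'))
E
```

```text
[494.86181601 229.17182844  55.73065115] [-2.27928312 -2.1613585   0.00836199] 18.504582902254967 [ 0.83804025  0.26444776 -2.80805645]
```

View pics/w14.png

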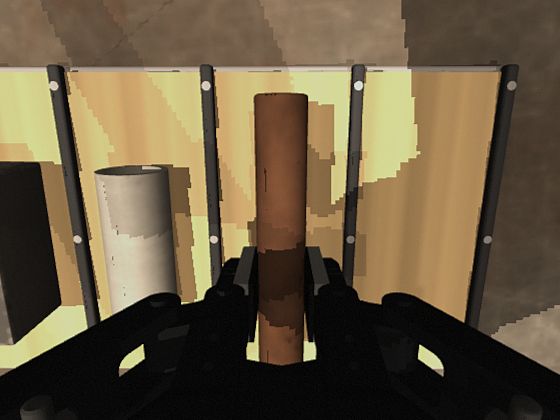

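```bash
python3 - <<'E'
from h import *
m=np.load('m14.npy',allow_pickle=True).item();s=r.observe()
b=toplane([[214,240],[350,240]],m,15).mean(0);print(b)
for z in(56,62,68):
  w=toplane([[255,99],[308,99]],m,z);print(z,np.hypot(*(w[1]-w[0])),w.mean(0)+[70,-3.9]-b)
E
```

```text
[499.10901646 230.24176636]
56 20.581613457713143 [-3.05496403 -0.35477044]
62 19.72155896229577 [-2.83302908 -0.37513399]
68 18.86150446687843 [-2.61109414 -0.39549753]
```

>>> servo_tool(motion=[[0,0,0,0.25,0.05,-2,0],[0,0,0,0,0,-1.4,0],[0,0,0,0,0,-0.3,0],[0,0,0,0,0,0,0],[0,0,0,0,0,0,0]])

```text
t: 16.98
tcp_pos: [499.8, 230.8, 21.8]
tcp_rot: [2.28, 2.161, 0.001]
contact_force: [-0.3, -0.3, -3.2]
finger_gap: 18.6
```

>>> servo_tool(motion=[[0,0,0,-0.1,0,-0.5,0],[0,0,0,0,0,-0.25,0],[0,0,0,0,0,0,0]])

```text
t: 17.23
tcp_pos: [498.0, 231.0, 13.2]
tcp_rot: [-2.279, -2.162, 0.0]
contact_force: [0.1, -0.3, -3.5]
finger_gap: 18.7
```

>>> servo_tool(motion=[[0,0,0,0,0,-0.12,0],[0,0,0,0,0,0,0]])

```text
t: 17.4
tcp_pos: [498.1, 231.0, 13.1]
tcp_rot: [-2.279, -2.161, 0.0]
contact_force: [-5.5, -2.2, 9.0]
finger_gap: 18.2
```

>>> servo_tool(motion=[[0,0,0,0,0,0,0.24],[0,0,0,0,0,0,0.28],[0,0,0,0,0,0,0.32],[0,0,0,0,0,0,0.36],[0,0,0,0,0,2,0.36],[0,0,0,0,0,4,0.36],[0,0,0,0,0,4,0.36],[0,0,0,0,0,0,0.5],[0,0,0,0,0,0,0.5]])

```text
t: 18.15
tcp_pos: [499.8, 231.9, 114.7]
tcp_rot: [2.279, 2.162, 0.008]
contact_force: [-0.7, -0.6, -1.0]
finger_gap: 42.7
```

```bash
python3 - <<'E'
from h import *
s=r.observe();print(s['tcp_pos'],s['tcp_rot'],s['finger_gap'],s['contact_force'])
im=r.camera('wrist');cv2.imwrite('pics/w15.png',im[:,:,::-1]);np.save('m15.npy',r.camera_model('wrist'))
E
```

```text
[499.8115788  231.85877994 114.72410231] [2.27893576 2.16166067 0.00819984] 42.721256448041224 [-0.72155761 -0.64870172 -0.99867153]
```

View pics/w15.png

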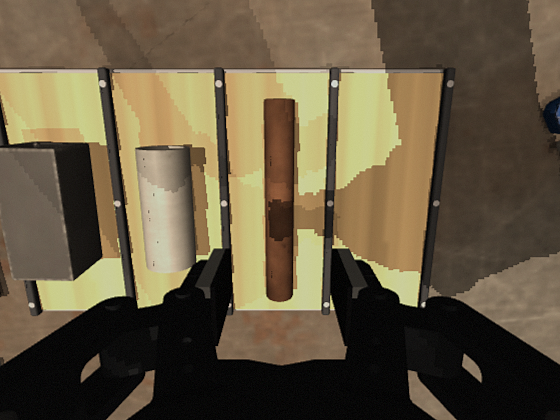

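>>> servo_tool(motion=[[0,0,-0.01,0.28,-3.88,0,0.55],[0,0,0,0.28,-3.88,0,0.55],[0,0,0,0.28,-3.88,0,0.55],[0,0,0,0.28,-3.88,0,0.55],[0,0,0,0.28,-3.88,0,0.55],[0,0,0,0.28,-3.88,0,0.55],[0,0,0,0.28,-3.88,0,0.55],[0,0,0,0.28,-3.88,0,0.55],[0,0,0,0.28,-3.88,0,0.55],[0,0,0,0.28,-3.88,0,0.55],[0,0,0,0.28,-3.88,0,0.55],[0,0,0,0.28,-3.88,0,0.55]])

```text
t: 19.2
tcp_pos: [530.7, -236.1, 110.5]
tcp_rot: [-2.288, -2.15, 0.002]
contact_force: [0.4, 0.4, 0.0]
finger_gap: 47.2
```

>>> servo_tool(motion=[[0,0,0,0.28,-3.88,0,0.55],[0,0,0,0.28,-3.6,0,0.55],[0,0,0,0,0,-2,0.55],[0,0,0,0,0,-2,0.55],[0,0,0,0,0,0,0.55],[0,0,0,0,0,0,0.55]])

```text
t: 19.7
tcp_pos: [535.9, -308.7, 70.1]
tcp_rot: [-2.288, -2.148, 0.004]
contact_force: [0.5, 0.0, -0.4]
finger_gap: 47.2
```

```bash
python3 - <<'E'
from h import *
m=np.load('m15.npy',allow_pickle=True).item()
t=toplane([[264,103],[295,103],[293,297],[266,297]],m,20);print('bar',t.mean(0));print(toplane([[223,203.5],[330,203.5]],m,15).mean(0))
s=r.observe();print(s['tcp_pos'],s['tcp_rot'],s['finger_gap'],s['contact_force'])
m=r.camera_model('wrist');im=r.camera('wrist');cv2.imwrite('pics/w16.png',im[:,:,::-1]);np.save('m16.npy',m)
for l,z in(('nut_m24_centre',19.5),):print([(round(d['conf'],2),d['location'],toplane(d['location'],m,z).round(1).tolist()) for d in r.place_of(l,'wrist')][:2])
E
```

```text
bar [496.44831828 231.11557087]
[495.08409701 229.09529318]
[ 535.89194765 -308.73064664   70.09521529] [-2.28753579 -2.14773198  0.00368464] 47.15705265413793 [ 0.49938066  0.0481401  -0.41187857]
[(0.75, [275.9, 237.4], [[540.2, -311.4]])]
```

View pics/w16.png

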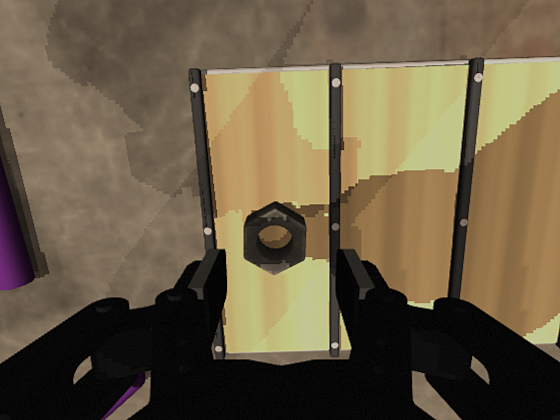

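>>> servo_tool(motion=[[0,0,0,0.25,-0.25,-2,0.55],[0,0,0,0,0,-2,0.55],[0,0,0,0,0,-0.6,0.55],[0,0,0,0,0,0,0.52],[0,0,0,0,0,0,0.52]])

```text
t: 20.22
tcp_pos: [540.3, -311.9, 27.1]
tcp_rot: [2.289, 2.151, 0.0]
contact_force: [0.2, 0.2, 0.6]
finger_gap: 44.3
```

>>> servo_tool(motion=[[0,0,0,0,0.05,-0.7,0.52],[0,0,0,0,0,-0.7,0.52],[0,0,0,0,0,0,0.52],[0,0,0,0,0,0,0.52]])

```text
t: 20.55
tcp_pos: [539.7, -311.3, 11.9]
tcp_rot: [-2.29, -2.15, 0.0]
contact_force: [0.1, -0.4, -0.1]
finger_gap: 44.6
```

```bash
python3 - <<'E'
from h import *
im=r.camera('wrist');cv2.imwrite('pics/w17.png',im[:,:,::-1])
E
```

```text
(no output)
```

View pics/w17.png

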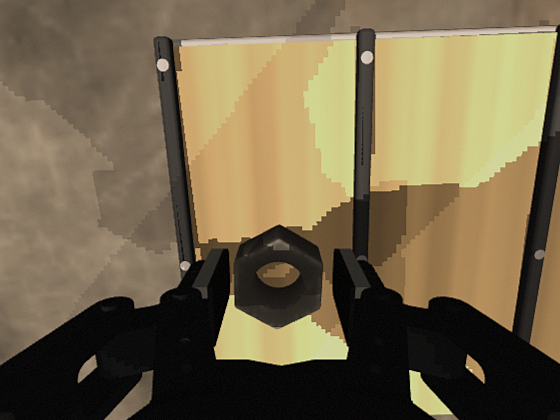

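The nut (278,275) is centred between the pads, with its flats facing them. No contact yet, so I close.

>>> servo_tool(motion=[[0,0,0,0,0,0,0.1],[0,0,0,0,0,0,0.1],[0,0,0,0,0,0,0.1],[0,0,0,0,0,0,0.1],[0,0,0,0,0,0,0.1]])

```text
t: 21.02
tcp_pos: [540.2, -311.7, 12.7]
tcp_rot: [2.29, 2.15, 0.001]
contact_force: [-1.6, 0.2, 5.8]
finger_gap: 32.8
```

>>> servo_tool(motion=[[0,0,0,0,0,1.5,0.1],[0,0,0,0,0,3,0.1],[0,0,0,0,0,4,0.1],[0,0,0,0,0,0,0.1],[0,0,0,0,0,0,0.1]])

```text
t: 21.43
tcp_pos: [541.2, -312.4, 100.2]
tcp_rot: [2.287, 2.147, 0.004]
contact_force: [-0.4, 1.7, -1.9]
finger_gap: 32.6
```

```bash
python3 - <<'E'
from h import *
s=r.observe();print(s['tcp_pos'],s['tcp_rot'],s['finger_gap'],s['contact_force'])
im=r.camera('wrist');cv2.imwrite('pics/w18.png',im[:,:,::-1])
E
```

```text
[ 541.20909072 -312.37565905  100.2242318 ] [2.28720957 2.14748167 0.00352873] 32.61852307049042 [-0.44559879  1.70265535 -1.88533021]
```

View pics/w18.png

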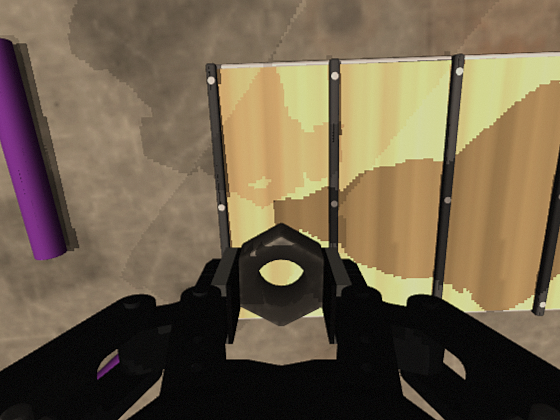

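>>> servo_tool(motion=[[0,0,0.01,-0.25,3.85,0,0.1],[0,0,0,-0.25,3.85,0,0.1],[0,0,0,-0.25,3.85,0,0.1],[0,0,0,-0.25,3.85,0,0.1],[0,0,0,-0.25,3.85,0,0.1],[0,0,0,-0.25,3.85,0,0.1],[0,0,0,-0.25,3.85,0,0.1],[0,0,0,-0.25,3.85,0,0.1],[0,0,0,-0.25,3.85,0,0.1],[0,0,0,-0.25,3.85,0,0.1],[0,0,0,-0.25,3.85,0,0.1],[0,0,0,-0.25,3.85,0,0.1]])

```text
t: 22.48
tcp_pos: [508.4, 152.2, 96.2]
tcp_rot: [-2.279, -2.162, 0.003]
contact_force: [2.3, 0.2, -2.4]
finger_gap: 32.8
```

>>> servo_tool(motion=[[0,0,0,-0.25,3.85,0,0.1],[0,0,0,-0.25,3.85,0,0.1],[0,0,0,-0.25,3.85,0,0.1],[0,0,0,-0.25,3.85,0,0.1],[0,0,0,0,0,-2,0.1],[0,0,0,0,0,-2,0.1],[0,0,0,0,0,0,0.1],[0,0,0,0,0,0,0.1]])

```text
t: 23.15
tcp_pos: [498.6, 303.3, 55.5]
tcp_rot: [2.28, 2.162, -0.007]
contact_force: [0.4, -1.2, -0.2]
finger_gap: 33.1
```

```bash
python3 - <<'E'
from h import *
s=r.observe();print(s['tcp_pos'],s['tcp_rot'],s['finger_gap'],s['contact_force'])
im=r.camera('wrist');cv2.imwrite('pics/w19.png',im[:,:,::-1]);np.save('m19.npy',r.camera_model('wrist'))
E
```

```text
[498.57099029 303.32621952  55.53216409] [ 2.27959296  2.16153839 -0.0068664 ] 33.10608101193691 [ 0.36440792 -1.19227325 -0.24270045]
```

View pics/w19.png

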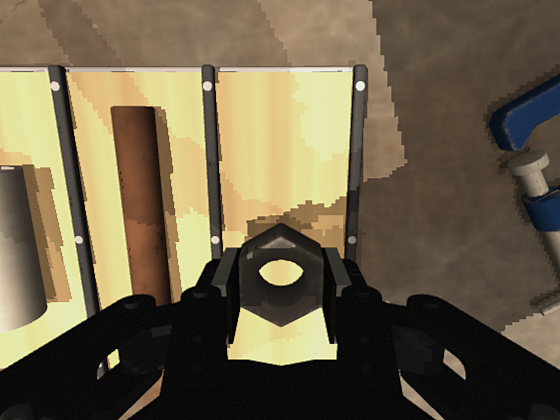

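```bash
python3 - <<'E'
from h import *
m=np.load('m19.npy',allow_pickle=True).item();s=r.observe()
print(toplane([[215.5,240],[352,240]],m,15).mean(0), toplane([281,274],m,62)-s['tcp_pos'][:2])
E
```

```text
[502.64919112 305.40501769] [[0.88222228 0.34529913]]
```

>>> servo_tool(motion=[[0,0,0,0.3,0.15,-2,0.1],[0,0,0,0,0,-1.3,0.1],[0,0,0,0,0,-0.3,0.1],[0,0,0,0,0,0,0.1],[0,0,0,0,0,0,0.1]])

```text
t: 23.62
tcp_pos: [503.0, 305.8, 21.6]
tcp_rot: [2.28, 2.161, -0.0]
contact_force: [-0.6, 0.3, -1.4]
finger_gap: 33.3
```

>>> servo_tool(motion=[[0,0,0,-0.1,0,-0.5,0.1],[0,0,0,0,0,-0.3,0.1],[0,0,0,0,0,0,0.1]])

```text
t: 23.87
tcp_pos: [501.6, 306.0, 12.8]
tcp_rot: [-2.279, -2.162, 0.001]
contact_force: [-0.0, -0.4, -1.1]
finger_gap: 32.9
```

>>> servo_tool(motion=[[0,0,0,0,-0.05,-0.12,0.1],[0,0,0,0,0,0,0.1]])

```text
t: 24.03
tcp_pos: [501.8, 306.0, 12.7]
tcp_rot: [-2.279, -2.162, -0.001]
contact_force: [-3.1, -0.4, 5.9]
finger_gap: 32.9
```

Contact. Release, lift, and back away to view the whole rack.

>>> servo_tool(motion=[[0,0,0,0,0,0,0.42],[0,0,0,0,0,0,0.46],[0,0,0,0,0,0,0.5],[0,0,0,0,0,0,0.5],[0,0,0,0,0,2,0.5],[0,0,0,0,0,4,0.5],[0,0,0,0,0,4,0.5],[0,0,0,0,-3,4,0.5],[0,0,0,0,-4,4,0.5],[0,0,0,0,-4,1,0.5],[0,0,0,0,0,0,0.5],[0,0,0,0,0,0,0.5]])

```text
t: 25.03
tcp_pos: [502.8, 208.8, 186.0]
tcp_rot: [-2.284, -2.157, -0.004]
contact_force: [-0.4, 0.8, 0.2]
finger_gap: 42.7
```

```bash
python3 - <<'E'
from h import *
s=r.observe();print(s['tcp_pos'],s['tcp_rot'],s['finger_gap'],s['contact_force'])
m=r.camera_model('wrist');im=r.camera('wrist');cv2.imwrite('pics/w20.png',im[:,:,::-1]);np.save('m20.npy',m)
cv2.imwrite('pics/w20z.png',cv2.resize(im[60:290,90:490,::-1],None,fx=2,fy=2,interpolation=cv2.INTER_CUBIC))
for l,z in(('tube_offcut_centre',30),('pipe_stub_centre',27),('round_bar_centre',20),('nut_m24_centre',19.5)):
    print(l,[(round(d['conf'],2),d['location'],toplane(d['location'],m,z).round(1).tolist()) for d in r.place_of(l,'wrist')][:2])
E
```

```text
[502.78852915 208.79246756 185.96097401] [-2.28407215 -2.15687165 -0.003911  ] 42.69385394327448 [-0.40652786  0.81070761  0.22056693]
tube_offcut_centre [(0.77, [127.9, 182.4], [[488.4, 79.4]])]
pipe_stub_centre [(0.74, [219.8, 183.7], [[494.6, 157.2]]), (0.6, [389.0, 180.1], [[499.9, 303.5]])]
round_bar_centre [(0.64, [303.4, 177.7], [[494.8, 230.1]])]
nut_m24_centre [(0.62, [388.8, 180.7], [[501.9, 305.6]])]
```

View pics/w20z.png

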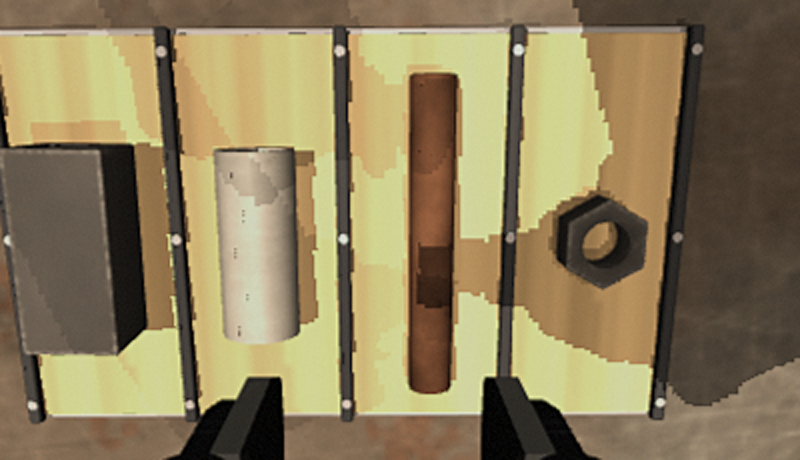

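The picture shows tube, pipe, bar and nut each in the middle of its bay. The estimated centres are within about 3 mm of the bay centres, and the gripper is clear. I'm handing in.

```bash
python3 - <<'E'
from plant import r
print(r.finish_job(), r.observe()['t'])
E
```

```text
the job is handed in; nothing more can be done
the job is handed in; nothing more can be done
```

All four parts are in the empty rack in reverse order, and I handed the job in after about 25 s of the 102 s allowed. The hand-in reports no verdict, so I don't have the judge's result.

From the robot, the full rack held tube, pipe, bar and nut from left to right. I put the tube in bay_1 (rightmost), the pipe in bay_2, the bar in bay_3 and the nut in bay_4. I lowered each part until the force reading showed it touching the floor, then released it.

| Part | Bay | Final check, part centre (mm) | Bay centre (mm) |
|---|---|---|---|
| Tube | 1 | (488, 79) | (489, 80) |
| Pipe | 2 | (495, 157) | (493, 155) |
| Bar | 3 | (495, 230) | (497, 230) |
| Nut | 4 | (502, 306) | (502, 305) |

- **Position:** in the last wrist picture every part lay flat and lengthwise, within about 3 mm of its bay centre. The limit is 15 mm.
- **Forces:** the readings I saw stayed under about 12 N, and the gripper was clear of everything at the end.
- **Disagreements:** the top and wrist cameras put the racks about 3 mm apart. I used the wrist camera for both picking and placing so that any error would largely cancel. In the last picture the network also marked the nut as a second, weaker pipe (confidence 0.6), which I ignored.

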